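Put the frozen gravy on the burner

ROBOT

A 6-joint arm with a two-finger parallel gripper is mounted at the origin on the work surface. World frame = base frame: x ahead of the robot, y to its left, z up, the work surface at z = 0. Lengths are in m, angles in rad, forces in N, time in s.
With the tool pointing down it reaches from about 0.3 to 0.825 m from the base axis. Payload 5.4 kg.
Tool frame: the origin (TCP) lies midway between the tips of the shut fingers; the grasp point (between the pads) lies 19 mm behind it (ctrl.pinch_z is the distance from the TCP to the grasp point, in m); z points along the fingers, y is the direction in which the jaws open and shut (so a half turn about z gives the same grasp; the last joint's range is limited). The gripper opens to 92 mm and grips with 3 to 60 N. Pads are 20 mm wide; open, the fingers measure 128 mm over their backs; the gripper's body (75 mm by 189 mm) begins 69 mm behind the grasp point.
Start: joints at [-1.49, 0.158, 1.597, -0, 1.386, -0.21], TCP at [0.165, -0.551, 0.215] pointing down, gripper open.
Joint ranges: [-2.91, 2.91], [-0.94, 2.29], [0.18, 2.7], [-1.29, 4.43], [0.17, 2.64], [-3, 3]. Speed limits (rad/s): [2.57, 2.57, 3.14, 3.14, 3.14, 3.14].

INTERFACE

Orientations are given as a unit quaternion [x, y, z, w].
In Python, from bench import ctrl gives the robot as it stands.
- The arm moves only by the tool drive_tool, never from a script. Its argument "targets" is one flat list of numbers, 6 for each row, row after row: the shift along the world's x, y, z each as a share of 300 mm, from -1 to 1, then the turn, a rotation vector about the world's x, y, z each as a share of 90 degrees, from -1 to 1. In form: [x, y, z, rx, ry, rz, x, y, z, rx, ry, rz, ...]. A call has 1 to 20 rows; each row is the pose to reach, as a shift and turn from the pose commanded when the call began; what a row does not reach only later rows make up. A row lasts 1/12 s, in which the tool goes at most 41.7 mm and 7.16 degrees, less where a joint would pass 70% of its speed; a pose out of reach is approached as far as the arm can. A call with a number of a shift or a turn outside -1 to 1 is refused whole. A call with a gripper value outside its range is refused whole. "claw" is the gripper command: -1 is fully open, 1 is shut, values between are in proportion, set as the call begins (left out, the last holds). The fingers move at their own pace and stop on an object; "squeeze" is the grip in N (left out, the last holds). Time passes only in rows, so rows that repeat a pose let the fingers close. It gives the time, the measured TCP pose, the force and the opening at its end, in the units of the state.
- ctrl.sense(): the state, without advancing time (a new reading comes with each control period).
- ctrl.capture(name): name is "scene" or "top" or "wrist"; returns (picture, depth): 384x512x3 uint8, red, green, blue; 384x512 float32, m along the optical axis (not along the pixel's ray), 0 where there is no reading.
- ctrl.camera_params(name): a dict with "camera_matrix" (3x3 intrinsics, pixels), "rvec" (rotation vector, rad) and "tvec" (3), from world to camera coordinates, as OpenCV has them; the wrist camera has in their place "T_tool_cam" (4x4, takes a point from camera to tool coordinates, whose origin is the TCP and whose axes are the flange's). Camera axes: x right, y down, z forward; pixel columns grow to the right and rows downward; lengths in m; the calibration is good to about 2 mm. A picture is of the moment at which its call begins: read the wrist's pose just before it. camera_params takes no time and is no camera call.
- ctrl.job_done(): hands the job in, once; it reports no verdict.
Trained networks look in the newest picture that a camera, given by its name, has taken for a name from the list of things; names that differ only in an ending like _2 or _b are one class to them, and where a whole thing is asked for, a point or a joint stands for the part that bears it (a point fixed in the world has none). Each returns a list of dicts, best first, with "confidence" (0 to 1); they miss things now and then, are a little off and sometimes report something else, mostly with a low value. They report only what shows in the picture. A call takes as long as a camera call.
- ctrl.recognise(camera, target): "at" ([row, column] as shares, 0 to 1, of the picture: columns of its width, rows of its height, amid what is visible of it).
- ctrl.outline_of(camera, target): "pixels" (384x512 bool, what is visible of it) and "at" ([row, column] as shares, 0 to 1, of the picture: columns of its width, rows of its height, amid what is visible of it).
- ctrl.spot_point(camera, target): "at" ([row, column] as shares, 0 to 1, of the picture: columns of its width, rows of its height: a listed point, or the origin of a listed thing).
The state is a dict: "clock": time; "joints": joint angles; "joint_velocities": joint speeds; "joint_efforts": joint torques, N m; "eef_pos": TCP position; "eef_rot": TCP orientation; "wrist_force": force on the tool from outside, world axes, zero at the start; "ft_torque": the same for the moment, N m; "opening": finger opening in m.
Only numpy, scipy, OpenCV 4.12 (cv2) and the standard library are available. Lean on these libraries where they do the work, as an engineer would, in place of code of your own. Each camera call takes 0.05 s, during which the arm holds its last target. There are 200 camera calls.

TASK

Get the gravy going: one of the two look-alike lidded pots holds the frozen gravy and the other is empty, so lift each of them before choosing, stand the heavier one centred on the gas burner's grate, and only then light the burner by pushing its knob in and turning it anticlockwise to full flame, a quarter turn. Clear the empty pot and every used sauce cup into the perforated pan for washing up, all standing upright on its bottom. Do not tip a pot over or knock over the salt shaker.

Things in the scene. Friction and masses are not known exactly. Their poses are not given: they have to be found in the camera images.
- hob: Gas hob, fixed, at the left or the right of the counter (the pan on the other side): steel case 380 mm (its x) by 260 mm (its y), deck 75 mm up. Origin: centre of its underside; x points from the knob to the burner. A flat cast grate of bars, 225 (x) by 240 mm, its top 105 mm above the counter, covers the burner. The knob is on the deck in front, 200 mm from the burner's centre.
- burner (a point): Centre of the burner, at the level of the grate's top (105 mm above the counter); axes as the hob's.
- knob_grip (a point): Middle of the top of the hob's knob, on its upright axis, 117 mm above the counter when out. The knob is a disc 48 mm across, 6 mm thick, with a grip bar on it 46 mm long, 14 wide, 25 high; the disc's upper face lies 25 mm below this point. The x axis runs along the bar and turns with it (towards the burner when off). To push it in, press on the disc or hold the bar and push down.
- knob (a joint): Turn of the knob in rad, anticlockwise seen from above: 0 off (as it starts), 1.57 (end stop) full flame; light friction holds it. A safety stop blocks it near off unless it is pushed in by 6 mm or more until it has turned past about 0.9 rad; beyond that it need not be held in.
- knob_press (a joint): How far the knob is pushed down, in m: 0 out, 0.008 fully in. A spring pushes it out: about 5 N to start, 10 N fully in.
- table: The steel counter on which everything stands, fixed; its top is the work surface. Origin: the middle of its top.
- pan: Perforated steel pan, fixed, open at the top: outside 325 mm (its x) by 265 mm (its y), 40 mm high, walls and bottom 4 mm, rim 8 mm wider all round. Origin: centre of the underside; the inner floor is 4 mm above it. Empty at the start.
- pot_a: One of two look-alike steel gravy pots, one about twice as heavy (0.3 to 0.55 kg more; both under 1 kg). Cylinder 120 mm across, flat clipped lid (125 mm across, top 78 mm up). Over it a handle: black sleeve 76 long, 16 wide, 16 high, centred 105 mm above the base, 19 mm clear of the lid, along the pot's x axis. Total height 113 mm. Origin: centre of the base, z up. Starts on the counter.
- pot_b: One of two look-alike steel gravy pots, one about twice as heavy (0.3 to 0.55 kg more; both under 1 kg). Cylinder 120 mm across, flat clipped lid (125 mm across, top 78 mm up). Over it a handle: black sleeve 76 long, 16 wide, 16 high, centred 105 mm above the base, 19 mm clear of the lid, along the pot's x axis. Total height 113 mm. Origin: centre of the base, z up. Starts on the counter.
- cup_1: Used steel sauce cup, open at the top, a straight cylinder 60 mm across and 55 mm high, wall 3 mm, 90 g. Origin: centre of the underside, z up. It may be absent. It starts upright, on the hob's grate.
- cup_2: Used steel sauce cup, open at the top, a straight cylinder 60 mm across and 55 mm high, wall 3 mm, 90 g. Origin: centre of the underside, z up. It may be absent. It starts upright, on the hob's grate.
- cup_3: Used steel sauce cup, open at the top, a straight cylinder 60 mm across and 55 mm high, wall 3 mm, 90 g. Origin: centre of the underside, z up. It may be absent. It starts upright, on the counter.
- cup_4: Used steel sauce cup, open at the top, a straight cylinder 60 mm across and 55 mm high, wall 3 mm, 90 g. Origin: centre of the underside, z up. It may be absent. It starts upright, on the counter.
- shaker: Bystander: aluminium salt shaker 44 mm across, 68 mm high, standing among the pots and cups. Origin: centre of the base.

How it is judged:
On the way, in this order (a step that is already met when the one before it is completed fails the run):
1. both pots are tried: the lighter one has been lifted clear while the heavier one stands on the counter (((height (world z) of pot_b above 0.015 m and contact force between pot_a and table above 6 N) or (height (world z) of pot_a above 0.015 m and contact force between pot_b and table above 6 N))), for 0.2 s.
2. the heavier pot stands on the grate over the burner, let go (((horizontal distance between pot_a and burner below 0.03 m and z of pot_a in the frame of burner between -0.006 and 0.012 m and angle between pot_a's own z axis and vertical below 0.1 rad and contact force between pot_a and hob above 6 N and linear speed of pot_a below 0.02 m/s and contact force between the fingers and pot_a below 0.3 N) or (horizontal distance between pot_b and burner below 0.03 m and z of pot_b in the frame of burner between -0.006 and 0.012 m and angle between pot_b's own z axis and vertical below 0.1 rad and contact force between pot_b and hob above 6 N and linear speed of pot_b below 0.02 m/s and contact force between the fingers and pot_b below 0.3 N))), for 0.3 s.
3. the knob is turned to full flame, with a pot over the burner (value of joint knob above 1.25 rad and horizontal distance between any of pot_a, pot_b and burner below 0.09 m), for 0.2 s.
At the end, for the whole second after the job is handed in: The heavier pot stands upright on the grate within 30 mm of the burner's centre; the knob is turned at least 1.25 rad from off (full flame) and has sprung out; the empty pot and every cup present stand upright on the bottom of the pan; all are at rest and let go (value of joint knob above 1.25 rad and value of joint knob_press below 0.003 m and (((horizontal distance between pot_a and burner below 0.03 m and z of pot_a in the frame of burner between -0.006 and 0.012 m and angle between pot_a's own z axis and vertical below 0.1 rad and contact force between pot_a and hob above 6 N and linear speed of pot_a below 0.02 m/s and contact force between the fingers and pot_a below 0.3 N) and x of pot_b in the frame of pan between -0.11 and 0.11 m and y of pot_b in the frame of pan between -0.08 and 0.08 m and z of pot_b in the frame of pan between -0.005 and 0.014 m and angle between pot_b's own z axis and vertical below 0.15 rad and linear speed of pot_b below 0.02 m/s and contact force between the fingers and pot_b below 0.3 N) or ((horizontal distance between pot_b and burner below 0.03 m and z of pot_b in the frame of burner between -0.006 and 0.012 m and angle between pot_b's own z axis and vertical below 0.1 rad and contact force between pot_b and hob above 6 N and linear speed of pot_b below 0.02 m/s and contact force between the fingers and pot_b below 0.3 N) and x of pot_a in the frame of pan between -0.11 and 0.11 m and y of pot_a in the frame of pan between -0.08 and 0.08 m and z of pot_a in the frame of pan between -0.005 and 0.014 m and angle between pot_a's own z axis and vertical below 0.15 rad and linear speed of pot_a below 0.02 m/s and contact force between the fingers and pot_a below 0.3 N)) and x of cup_1 in the frame of pan between -0.14 and 0.14 m and y of cup_1 in the frame of pan between -0.11 and 0.11 m and z of cup_1 in the frame of pan between -0.005 and 0.014 m and angle between each of cup_1, cup_2, cup_3, cup_4's own z axis and vertical below 0.15 rad and linear speed of each of cup_1, cup_2, cup_3, cup_4 below 0.02 m/s and contact force between the fingers and cup_1 below 0.3 N and x of cup_2 in the frame of pan between -0.14 and 0.14 m and y of cup_2 in the frame of pan between -0.11 and 0.11 m and z of cup_2 in the frame of pan between -0.005 and 0.014 m and contact force between the fingers and cup_2 below 0.3 N and x of cup_3 in the frame of pan between -0.14 and 0.14 m and y of cup_3 in the frame of pan between -0.11 and 0.11 m and z of cup_3 in the frame of pan between -0.005 and 0.014 m and contact force between the fingers and cup_3 below 0.3 N and x of cup_4 in the frame of pan between -0.14 and 0.14 m and y of cup_4 in the frame of pan between -0.11 and 0.11 m and z of cup_4 in the frame of pan between -0.005 and 0.014 m and contact force between the fingers and cup_4 below 0.3 N); the robot touches nothing.
It fails at once if a pot is tipped over (angle between any of pot_a, pot_b's own z axis and vertical above 0.8 rad).
It fails at once if the salt shaker is knocked over (angle between shaker's own z axis and vertical above 0.7 rad).
Of cup_1, cup_2, cup_3, cup_4 only 2 to 4 are there at a start; the rules pass over those that are not, and their reading is None.
At some moment in a run one of pot_a, pot_b, cup_1, cup_2, cup_3, cup_4 may be knocked a few centimetres aside while the robot is not near it.
It also fails if it takes over 210 s, if anything falls off the work surface, if the arm or the gripper's body presses on something with over 40 N, if the wrist force passes 120 N, or if a joint passes its speed limit or range.

## Working session

There is one attempt and no reset: what is moved stays moved. The work goes in short steps, Python scripts to look and compute and a tool call to move; the robot and the scene stay as the last step left them, time stands still between calls to the robot, and variables do not carry over. Pictures are saved under pics/ and viewed, about 12 in all and at most 16, crops included, and the job is handed in when it is done.

Besides the shell and the picture viewer there is one more tool, called after "Emit:" as name(argument=value, ...) on one line, values as JSON. drive_tool: Moves the arm, as the interface text tells. Its arguments: {"type":"object","properties":{"targets":{"type":"array"},"claw":{"type":"number"},"squeeze":{"type":"number"}},"required":["targets"]}

```bash
ls; mkdir -p pics; cat > h.py <<'E'
import numpy as np, cv2
from bench import ctrl
from scipy.spatial.transform import Rotation as R
def cam(name):
    p=ctrl.camera_params(name); K=np.array(p["camera_matrix"])
    if "T_tool_cam" in p:
        s=ctrl.sense(); T=np.eye(4); T[:3,:3]=R.from_quat(s["eef_rot"]).as_matrix(); T[:3,3]=s["eef_pos"]
        return K, T@np.array(p["T_tool_cam"])
    T=np.eye(4); T[:3,:3]=cv2.Rodrigues(np.array(p["rvec"],float))[0]; T[:3,3]=np.ravel(p["tvec"])
    return K, np.linalg.inv(T)
def cloud(name, save=None):
    K,T=cam(name); im,d=ctrl.capture(name)
    if save: cv2.imwrite(f"pics/{save}.png",im[:,:,::-1])
    v,u=np.mgrid[:384,:512]; z=d
    P=np.stack([(u-K[0,2])/K[0,0]*z,(v-K[1,2])/K[1,1]*z,z],-1)
    W=P@T[:3,:3].T+T[:3,3]; W[d==0]=np.nan
    return im,W,K,T
def ray(K,T,at,h):
    u,v=at[1]*512,at[0]*384
    r=T[:3,:3]@np.array([(u-K[0,2])/K[0,0],(v-K[1,2])/K[1,1],1]); o=T[:3,3]
    return o+r*(h-o[2])/r[2]
def S():
    s=ctrl.sense(); print(round(s["clock"],2),np.round(s["eef_pos"],4),np.round(R.from_quat(s["eef_rot"]).as_euler("xyz",degrees=True),1),"J",np.round(s["joints"],2),"F",np.round(s["wrist_force"],2),"open",round(s["opening"],4))
E
python3 - <<'E'
from h import *
S()
for c in("top","scene"):
    im,W,K,T=cloud(c,c+"0")
    np.save(c+"W",W)
    for t in("hob","pan","pot_a","cup_1","shaker","knob"):
        for o in ctrl.outline_of(c,t):
            if o["confidence"]<.3: continue
            m=o["pixels"]; w=W[m]; w=w[~np.isnan(w[:,0])]
            if len(w): print(c,t,round(o["confidence"],2),"px",np.round(np.array(o["at"])*[384,512]),"med",np.round(np.median(w,0),3),"lo",np.round(np.percentile(w,3,0),3),"hi",np.round(np.percentile(w,97,0),3))
    for t,h in(("burner",.105),("knob_grip",.117)):
        for o in ctrl.spot_point(c,t): print(c,t,round(o["confidence"],2),np.round(ray(K,T,o["at"],h),3))
E
```

```text
pics
0.0 [ 0.1648 -0.5502  0.2136] [-179.9   -0.    16.7] J [-1.49  0.16  1.6  -0.    1.39 -0.21] F [-1.09 -0.62 -0.28] open 0.0919
top hob 0.66 px [187. 385.] med [ 0.511 -0.334  0.078] lo [ 0.341 -0.457  0.069] hi [ 0.697 -0.215  0.108]
top pan 0.95 px [202. 127.] med [0.514 0.337 0.005] lo [ 0.353  0.196 -0.001] hi [0.675 0.46  0.043]
top pan 0.51 px [222. 219.] med [0.447 0.087 0.079] lo [0.394 0.034 0.073] hi [0.502 0.143 0.114]
top pan 0.42 px [248. 395.] med [ 0.371 -0.33   0.097] lo [ 0.351 -0.355  0.087] hi [ 0.391 -0.314  0.12 ]
top pot_a 0.83 px [153. 223.] med [0.618 0.082 0.078] lo [0.565 0.029 0.02 ] hi [0.676 0.137 0.114]
top pot_a 0.68 px [218. 222.] med [0.447 0.087 0.079] lo [0.395 0.034 0.073] hi [0.501 0.142 0.114]
top cup_1 0.92 px [159. 281.] med [ 0.618 -0.068  0.008] lo [ 0.583 -0.093 -0.001] hi [ 0.641 -0.041  0.057]
top cup_1 0.62 px [225. 284.] med [ 0.436 -0.082  0.005] lo [ 0.406 -0.107 -0.001] hi [ 0.46  -0.055  0.057]
top shaker 0.65 px [189. 252.] med [0.532 0.005 0.064] lo [ 0.516 -0.013  0.015] hi [0.554 0.023 0.071]
top knob 0.72 px [248. 394.] med 
[... 478 characters left out ...]
.] med [0.476 0.07  0.076] lo [0.409 0.029 0.012] hi [0.514 0.137 0.112]
scene pot_a 0.83 px [208. 300.] med [0.646 0.063 0.075] lo [0.578 0.023 0.004] hi [0.688 0.136 0.112]
scene cup_1 0.77 px [204. 217.] med [ 0.442 -0.082  0.031] lo [ 0.408 -0.11   0.001] hi [ 0.468 -0.051  0.055]
scene cup_1 0.59 px [236. 261.] med [ 0.618 -0.068  0.03 ] lo [ 0.59  -0.096  0.002] hi [ 0.647 -0.039  0.055]
scene shaker 0.67 px [210. 264.] med [ 0.553 -0.005  0.046] lo [ 0.53  -0.018 -0.   ] hi [0.565 0.032 0.068]
scene knob 0.76 px [224. 131.] med [ 0.382 -0.34   0.093] lo [ 0.265 -0.358  0.002] hi [ 0.4   -0.311  0.119]
scene burner 0.73 [ 0.579 -0.341  0.105]
scene knob_grip 0.59 [ 0.376 -0.335  0.117]
```

```bash
python3 - <<'E'
from h import *
im=cv2.imread("pics/top0.png"); cv2.imwrite("pics/top0b.png",cv2.resize(im,(800,600)))
W=np.load("topW.npy"); K,T=cam("top")
# handles: points z 0.1..0.12
for n,(x0,x1,y0,y1,z0,z1) in dict(potN=(.38,.52,.02,.16,.1,.125),potF=(.56,.7,.02,.16,.1,.125),knob=(.33,.42,-.4,-.28,.108,.13),lidN=(.38,.52,.02,.16,.07,.085),lidF=(.56,.7,.02,.16,.07,.085),grate=(.3,.8,-.5,-.15,.098,.112),cupN=(.38,.5,-.14,-.03,.045,.065),cupF=(.56,.68,-.13,-.02,.045,.065),gcups=(.42,.8,-.5,-.15,.15,.17),shk=(.49,.57,-.03,.05,.055,.08),rim=(.3,.72,.17,.5,.035,.05)).items():
    m=(W[...,0]>x0)&(W[...,0]<x1)&(W[...,1]>y0)&(W[...,1]<y1)&(W[...,2]>z0)&(W[...,2]<z1)
    w=W[m]
    if len(w)<5: print(n,len(w)); continue
    r=cv2.minAreaRect(w[:,:2].astype(np.float32)*1000)
    print(n,len(w),np.round(r[0]),np.round(r[1]),round(r[2],1),"z",np.round(np.median(w[:,2]),3),"circ",np.round(cv2.minEnclosingCircle(w[:,:2].astype(np.float32)*1000)[0]))
E
```

```text
potN 238 [449.  89.] [108.  15.] 26.2 z 0.112 circ [449.  89.]
potF 238 [622.  84.] [ 17. 106.] 62.1 z 0.112 circ [623.  84.]
knob 126 [ 371. -335.] [15. 44.] 88.4 z 0.116 circ [ 371. -334.]
lidN 1670 [449.  90.] [122. 122.] 89.2 z 0.078 circ [449.  89.]
lidF 1563 [623.  84.] [121. 123.] 89.0 z 0.078 circ [622.  84.]
grate 4859 [ 582. -340.] [450. 290.] 12.3 z 0.104 circ [ 570. -264.]
cupN 95 [433. -80.] [56. 59.] 88.3 z 0.054 circ [433. -81.]
cupF 105 [612. -65.] [58. 59.] 45.6 z 0.054 circ [611. -65.]
gcups 35 [ 786. -156.] [10. 28.] 86.8 z 0.154 circ [ 786. -155.]
shk 203 [525.  22.] [39. 81.] 36.3 z 0.065 circ [522.  20.]
rim 2179 [514. 328.] [283. 342.] 89.2 z 0.041 circ [514. 328.]
```

View pics/top0b.png

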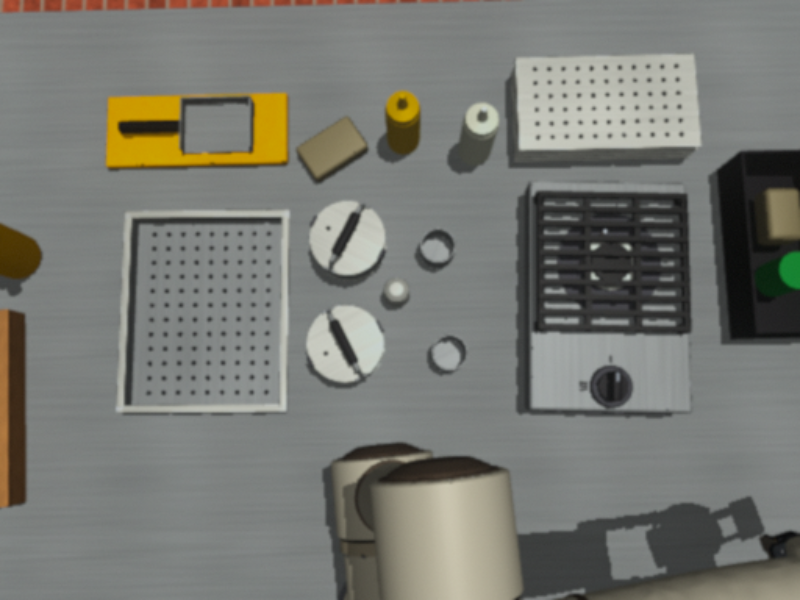

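The top view shows the pan on the left and the hob on the right, with the knob at (611,385). The pots are at (347,240) and (345,344), two cups at (436,248) and (447,354), and the shaker at (396,291). The grate is empty. I'll lift the near pot first.

Emit:
drive_tool(targets=[0.47, 1, 0, 0, 0, 0.1, 0.47, 1, 0, 0, 0, 0.1, 0.47, 1, 0, 0, 0, 0.1, 0.47, 1, 0, 0, 0, 0.1, 0.47, 1, 0, 0, 0, 0.1, 0.47, 1, 0, 0, 0, 0.1, 0.47, 1, 0, 0, 0, 0.1, 0.47, 1, 0, 0, 0, 0.1, 0.47, 1, 0, 0, 0, 0.1], claw=-1, squeeze=40)

```text
clock: 1.65
eef_pos: [0.3079, -0.2457, 0.2146]
eef_rot: [0.974, 0.225, 0.001, -0.001]
wrist_force: [-0.2, -1.1, -0.2]
opening: 0.0917
```

Emit:
drive_tool(targets=[0.47, 1, -0.1, 0, 0, 0, 0.47, 1, -0.1, 0, 0, 0, 0.47, 1, -0.1, 0, 0, 0, 0.47, 1, -0.1, 0, 0, 0, 0.47, 1, -0.1, 0, 0, 0, 0.47, 1, -0.1, 0, 0, 0, 0.47, 1, -0.1, 0, 0, 0, 0.47, 1, -0.1, 0, 0, 0, 0.47, 1, -0.1, 0, 0, 0])

```text
clock: 2.4
eef_pos: [0.448, 0.0545, 0.1838]
eef_rot: [0.974, 0.226, 0.0, -0.001]
wrist_force: [-0.4, 0.7, -0.1]
opening: 0.0921
```

```bash
python3 -c "
from h import *
S()"
```

```text
2.4 [0.448  0.0545 0.1838] [-1.799e+02 -1.000e-01  2.610e+01] J [-0.15 -0.15  1.97  0.    1.32  0.97] F [-0.36  0.65 -0.07] open 0.0921
```

Emit:
drive_tool(targets=[0.003, 0.115, 0, 0, 0, 0, 0.003, 0.115, -0.2, 0, 0, 0, 0.003, 0.115, -0.32, 0, 0, 0, 0.003, 0.115, -0.32, 0, 0, 0])

```text
clock: 2.73
eef_pos: [0.444, 0.0835, 0.0834]
eef_rot: [0.975, 0.222, -0.004, -0.001]
wrist_force: [-1.4, -0.4, -0.8]
opening: 0.0919
```

Emit:
drive_tool(targets=[0, 0, 0, 0, 0, 0, 0, 0, 0, 0, 0, 0, 0, 0, 0, 0, 0, 0, 0, 0, 0, 0, 0, 0, 0, 0, 0, 0, 0, 0, 0, 0, 0, 0, 0, 0], claw=1)

```text
clock: 3.23
eef_pos: [0.4488, 0.0834, 0.0899]
eef_rot: [0.975, 0.222, 0.001, 0.0]
wrist_force: [-0.1, 0.5, -0.9]
opening: 0.054
```

Emit:
drive_tool(targets=[0, 0, 0.04, 0, 0, 0, 0, 0, 0.1, 0, 0, 0, 0, 0, 0.15, 0, 0, 0, 0, 0, 0.15, 0, 0, 0, 0, 0, 0.15, 0, 0, 0, 0, 0, 0.15, 0, 0, 0, 0, 0, 0.15, 0, 0, 0, 0, 0, 0.15, 0, 0, 0])

```text
clock: 3.9
eef_pos: [0.4469, 0.0837, 0.1325]
eef_rot: [0.975, 0.222, -0.001, -0.0]
wrist_force: [0.0, 0.7, -0.1]
opening: 0.0013
```

```bash
python3 -c "
from h import *
S()"
```

```text
3.9 [0.4469 0.0837 0.1325] [-1.799e+02  1.000e-01  2.570e+01] J [-0.08 -0.08  2.01 -0.    1.21  1.04] F [ 0.01  0.68 -0.15] open 0.0013
```

Emit:
drive_tool(targets=[0.007, 0.018, 0, 0, 0, 0, 0.007, 0.018, 0, 0, 0, 0, 0.007, 0.018, 0, 0, 0, 0, 0.007, 0.018, 0, 0, 0, 0, 0.007, 0.018, 0, 0, 0, 0, 0.007, 0.018, 0, 0, 0, 0, 0.007, 0.018, -0.08, 0, 0, 0, 0.007, 0.018, -0.15, 0, 0, 0, 0.007, 0.018, -0.15, 0, 0, 0], claw=0)

```text
clock: 4.65
eef_pos: [0.4466, 0.0891, 0.085]
eef_rot: [0.975, 0.222, -0.004, -0.001]
wrist_force: [-0.8, -0.2, -1.1]
opening: 0.046
```

Emit:
drive_tool(targets=[0, 0, 0, 0, 0, 0, 0, 0, 0, 0, 0, 0, 0, 0, 0, 0, 0, 0, 0, 0, 0, 0, 0, 0, 0, 0, 0, 0, 0, 0, 0, 0, 0, 0, 0, 0, 0, 0, 0, 0, 0, 0, 0, 0, 0, 0, 0, 0, 0, 0, 0, 0, 0, 0, 0, 0, 0, 0, 0, 0], claw=1)

```text
clock: 5.48
eef_pos: [0.4514, 0.0881, 0.0898]
eef_rot: [0.975, 0.222, 0.001, 0.001]
wrist_force: [1.6, -5.3, 3.0]
opening: 0.0157
```

Emit:
drive_tool(targets=[0, 0, 0.04, 0, 0, 0, 0, 0, 0.1, 0, 0, 0, 0, 0, 0.15, 0, 0, 0, 0, 0, 0.15, 0, 0, 0, 0, 0, 0.15, 0, 0, 0, 0, 0, 0.15, 0, 0, 0, 0, 0, 0.15, 0, 0, 0, 0, 0, 0.15, 0, 0, 0])

```text
clock: 6.15
eef_pos: [0.4486, 0.0892, 0.132]
eef_rot: [0.975, 0.222, -0.001, -0.001]
wrist_force: [-0.1, -0.0, -8.9]
opening: 0.0155
```

```bash
python3 -c "
from h import *
S()"
```

```text
6.15 [0.4486 0.0892 0.132 ] [-179.9    0.2   25.7] J [-0.07 -0.07  2.    0.    1.21  1.05] F [-0.13 -0.04 -8.9 ] open 0.0155
```

Emit:
drive_tool(targets=[0, 0, -0.06, 0, 0, 0, 0, 0, -0.11, 0, 0, 0, 0, 0, -0.14, 0, 0, 0, 0, 0, -0.15, 0, 0, 0, 0, 0, -0.15, 0, 0, 0])

```text
clock: 6.57
eef_pos: [0.4485, 0.0893, 0.0895]
eef_rot: [0.975, 0.222, -0.002, -0.001]
wrist_force: [-9.2, 0.3, 6.1]
opening: 0.0155
```

Emit:
drive_tool(targets=[0, 0, 0, 0, 0, 0, 0, 0, 0, 0, 0, 0, 0, 0, 0, 0, 0, 0, 0, 0, 0, 0, 0, 0, 0, 0, 0, 0, 0, 0, 0, 0, 0.14, 0, 0, 0, 0, 0, 0.3, 0, 0, 0, 0.3, -0.02, 0.3, 0, 0, -0.3, 0.577, -0.017, 0.3, 0, 0, -0.6, 0.577, -0.017, 0.3, 0, 0, -0.6, 0.577, -0.017, 0.3, 0, 0, -0.6, 0.577, -0.017, 0.3, 0, 0, -0.6, 0.577, -0.017, 0.3, 0, 0, -0.6, 0.577, -0.017, 0.3, 0, 0, -0.6, 0.577, -0.017, 0.3, 0, 0, -0.6, 0.577, -0.017, 0.3, 0, 0, -0.6], claw=0)

```text
clock: 7.9
eef_pos: [0.6231, 0.0839, 0.1784]
eef_rot: [0.969, -0.246, -0.0, 0.0]
wrist_force: [0.7, 0.6, 0.2]
opening: 0.0463
```

```bash
python3 - <<'E'
from h import *
S()
im,W,K,T=cloud("wrist","w1")
for t in ("pot_a",):
    for o in ctrl.outline_of("wrist",t):
        w=W[o["pixels"]]; w=w[~np.isnan(w[:,0])]; h=w[(w[:,2]>.1)&(w[:,2]<.125)]
        if len(h)>5: print(o["confidence"],len(h),cv2.minAreaRect(h[:,:2].astype(np.float32)*1000))
cv2.imwrite("pics/w1.png",im[:,:,::-1])
E
```

```text
7.9 [0.6231 0.0839 0.1784] [180.    0.  -28.4] J [-0.06  0.32  1.48 -0.    1.34  2.01] F [0.7  0.6  0.17] open 0.0463
0.98 445 ((469.45703125, 97.83627319335938), (40.54510498046875, 15.502215385437012), 25.380245208740234)
0.8 2182 ((626.6673583984375, 79.87178039550781), (15.918457984924316, 104.9908676147461), 62.1787109375)
```

View pics/w1.png

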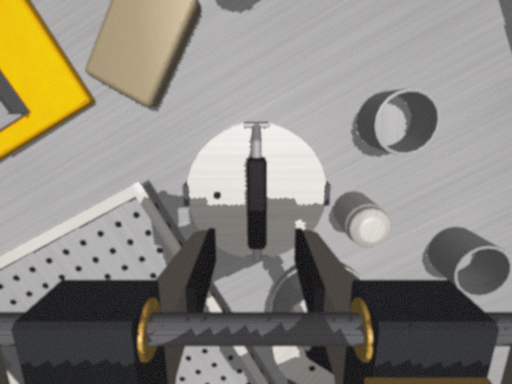

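The wrist view shows the far pot's handle at about (257,200), centred between the fingers and in line with them, with the shaker clear at (368,225). I'll descend and lift.

Emit:
drive_tool(targets=[0, 0, -0.13, 0, 0, 0, 0, 0, -0.25, 0, 0, 0, 0, 0, -0.3, 0, 0, 0, 0, 0, -0.3, 0, 0, 0, 0, 0, -0.3, 0, 0, 0])

```text
clock: 8.42
eef_pos: [0.6225, 0.084, 0.0882]
eef_rot: [0.97, -0.244, -0.001, 0.0]
wrist_force: [-0.1, -0.1, 0.7]
opening: 0.0463
```

Emit:
drive_tool(targets=[0, 0, 0, 0, 0, 0, 0, 0, 0, 0, 0, 0, 0, 0, 0, 0, 0, 0, 0, 0, 0, 0, 0, 0, 0, 0, 0, 0, 0, 0, 0, 0, 0, 0, 0, 0, 0, 0, 0, 0, 0, 0, 0, 0, 0, 0, 0, 0], claw=1)

```text
clock: 9.08
eef_pos: [0.6233, 0.0834, 0.0895]
eef_rot: [0.97, -0.245, 0.001, 0.0]
wrist_force: [-2.4, -3.4, 5.3]
opening: 0.0155
```

Emit:
drive_tool(targets=[0, 0, 0.04, 0, 0, 0, 0, 0, 0.1, 0, 0, 0, 0, 0, 0.2, 0, 0, 0, 0, 0, 0.3, 0, 0, 0, 0, 0, 0.3, 0, 0, 0, 0, 0, 0.3, 0, 0, 0, 0, 0, 0.3, 0, 0, 0, 0, 0, 0.3, 0, 0, 0])

```text
clock: 9.75
eef_pos: [0.6211, 0.0842, 0.1755]
eef_rot: [0.97, -0.245, -0.003, 0.0]
wrist_force: [-1.3, 0.2, -3.6]
opening: 0.0157
```

```bash
python3 -c "
from h import *
S()"
```

```text
9.75 [0.6211 0.0842 0.1755] [179.9   0.3 -28.3] J [-0.06  0.32  1.48  0.    1.34  2.01] F [-1.33  0.23 -3.57] open 0.0157
```

F weighs about 3.6 N against 8.9 N for N, so the near pot is the heavy one. The empty pot goes to the pan.

Emit:
drive_tool(targets=[-0.02, 0.13, 0, 0, 0, 0, -0.05, 0.26, 0, 0, 0, 0, -0.1, 0.39, 0, 0, 0, 0, -0.1, 0.52, 0, 0, 0, 0, -0.1, 0.65, 0, 0, 0, 0, -0.1, 0.76, 0, 0, 0, 0, -0.1, 0.813, 0, 0, 0, 0, -0.1, 0.813, -0.06, 0, 0, 0, -0.1, 0.813, -0.16, 0, 0, 0, -0.1, 0.813, -0.22, 0, 0, 0, -0.1, 0.813, -0.25, 0, 0, 0, -0.1, 0.813, -0.27, 0, 0, 0, -0.1, 0.813, -0.28, 0, 0, 0, -0.1, 0.813, -0.285, 0, 0, 0, -0.1, 0.813, -0.285, 0, 0, 0])

```text
clock: 11.0
eef_pos: [0.5937, 0.328, 0.094]
eef_rot: [0.97, -0.245, 0.001, -0.001]
wrist_force: [-0.2, 0.5, -3.3]
opening: 0.0158
```

```bash
python3 -c "
from h import *
S()"
```

```text
11.0 [0.5937 0.328  0.094 ] [-1.799e+02 -1.000e-01 -2.840e+01] J [0.33 0.52 1.38 0.   1.23 2.39] F [-0.22  0.49 -3.26] open 0.0158
```

Emit:
drive_tool(targets=[0, 0, -0.006, 0, 0, 0, 0, 0, -0.008, 0, 0, 0])

```text
clock: 11.17
eef_pos: [0.5942, 0.3278, 0.0936]
eef_rot: [0.97, -0.245, 0.001, -0.0]
wrist_force: [-5.6, -4.5, 11.1]
opening: 0.0154
```

Emit:
drive_tool(targets=[0, 0, 0, 0, 0, 0, 0, 0, 0, 0, 0, 0, 0, 0, 0, 0, 0, 0, 0, 0, 0, 0, 0, 0, 0, 0, 0, 0, 0, 0, 0, 0, 0.12, 0, 0, 0, 0, 0, 0.3, 0, 0, 0, -0.1, -0.15, 0.3, 0, 0, 0.1, -0.5, -0.8, 0.3, 0, 0, 0.6, -0.5, -0.8, 0.3, 0, 0, 0.6, -0.5, -0.8, 0.3, 0, 0, 0.6, -0.5, -0.8, 0.3, 0, 0, 0.6, -0.5, -0.8, 0.3, 0, 0, 0.6, -0.5, -0.8, 0.3, 0, 0, 0.6, -0.5, -0.8, 0.3, 0, 0, 0.6, -0.5, -0.8, 0.3, 0, 0, 0.6, -0.5, -0.8, 0.3, 0, 0, 0.6, -0.5, -0.8, 0.3, 0, 0, 0.6], claw=0)

```text
clock: 12.67
eef_pos: [0.4435, 0.0884, 0.1809]
eef_rot: [0.975, 0.221, 0.0, -0.0]
wrist_force: [0.1, 0.6, -0.1]
opening: 0.046
```

```bash
cat >> h.py <<'E'
def handles(c):
    im,W,K,T=cloud(c)
    for o in ctrl.outline_of(c,"pot_a"):
        w=W[o["pixels"]]; w=w[~np.isnan(w[:,0])]
        for lo,hi in((.1,.125),(.07,.09)):
            h=w[(w[:,2]>lo)&(w[:,2]<hi)]
            if len(h)>5: print(c,round(o["confidence"],2),len(h),[np.round(q,1) for q in cv2.minAreaRect(h[:,:2].astype(np.float32)*1000)],np.round(np.median(h[:,2]),3))
E
python3 - <<'E'
from h import *
S()
handles("wrist"); handles("top")
E
```

```text
12.67 [0.4435 0.0884 0.1809] [180.   -0.   25.6] J [-0.07 -0.14  1.97  0.    1.32  1.05] F [ 0.12  0.59 -0.14] open 0.046
wrist 0.59 2097 [array([447.9,  88.1]), array([103.6,  15.8]), np.float64(25.4)] 0.112
wrist 0.59 12324 [array([447.2,  87.5]), array([122.9, 122.5]), np.float64(69.5)] 0.077
top 0.94 266 [array([592.3, 328. ]), array([ 17.2, 110. ]), np.float64(59.8)] 0.115
top 0.94 1565 [array([592.4, 328.4]), array([122.9, 123.7]), np.float64(25.5)] 0.082
top 0.7 425 [array([413.1,  74.4]), array([ 52.7, 116.3]), np.float64(23.8)] 0.078
```

Emit:
drive_tool(targets=[0.015, 0, -0.13, 0, 0, 0, 0.015, 0, -0.25, 0, 0, 0, 0.015, 0, -0.305, 0, 0, 0, 0.015, 0, -0.305, 0, 0, 0, 0.015, 0, -0.305, 0, 0, 0])

```text
clock: 13.28
eef_pos: [0.447, 0.0882, 0.0888]
eef_rot: [0.975, 0.222, -0.001, -0.0]
wrist_force: [0.8, 0.2, 1.5]
opening: 0.0465
```

Emit:
drive_tool(targets=[0, 0, 0, 0, 0, 0, 0, 0, 0, 0, 0, 0, 0, 0, 0, 0, 0, 0, 0, 0, 0, 0, 0, 0, 0, 0, 0, 0, 0, 0, 0, 0, 0, 0, 0, 0, 0, 0, 0, 0, 0, 0, 0, 0, 0, 0, 0, 0], claw=1, squeeze=50)

```text
clock: 13.95
eef_pos: [0.4478, 0.0889, 0.09]
eef_rot: [0.975, 0.222, 0.001, -0.001]
wrist_force: [-0.9, 5.5, 3.3]
opening: 0.0151
```

Emit:
drive_tool(targets=[0, 0, 0.06, 0, 0, 0, 0, 0, 0.15, 0, 0, 0, 0, 0, 0.25, 0, 0, 0, 0, 0, 0.35, 0, 0, 0, 0.05, -0.08, 0.45, 0, 0, 0, 0.1, -0.2, 0.48, 0, 0, 0, 0.15, -0.32, 0.48, 0, 0, 0, 0.2, -0.44, 0.48, 0, 0, 0, 0.25, -0.56, 0.48, 0, 0, 0, 0.3, -0.68, 0.48, 0, 0, 0, 0.35, -0.8, 0.48, 0, 0, 0, 0.4, -0.9, 0.48, 0, 0, 0, 0.4, -1, 0.48, 0, 0, 0, 0.4, -1, 0.48, 0, 0, 0, 0.4, -1, 0.48, 0, 0, 0])

```text
clock: 15.2
eef_pos: [0.5659, -0.2132, 0.2304]
eef_rot: [0.975, 0.221, -0.002, -0.002]
wrist_force: [0.5, 0.8, -9.8]
opening: 0.0156
```

```bash
python3 -c "
from h import *
S()
im,W,K,T=cloud('top')
m=(W[...,0]>.33)&(W[...,0]<.75)&(W[...,1]>-.5)&(W[...,1]<-.17)
w=W[m&(W[...,2]>.098)&(W[...,2]<.108)];print(np.round(np.percentile(w,[1,99],0),3))
"
```

```text
15.2 [ 0.5659 -0.2132  0.2304] [-179.8    0.2   25.5] J [-0.56  0.23  1.49 -0.    1.43  0.57] F [ 0.47  0.83 -9.8 ] open 0.0156
[[ 0.393 -0.466  0.098]
 [ 0.674 -0.294  0.108]]
```

Emit:
drive_tool(targets=[0.013, -0.12, 0, 0, 0, 0, 0.013, -0.25, 0, 0, 0, 0, 0.013, -0.37, 0, 0, 0, 0, 0.013, -0.42, 0, 0, 0, 0, 0.013, -0.42, 0, 0, 0, 0, 0.013, -0.42, -0.06, 0, 0, 0, 0.013, -0.42, -0.09, 0, 0, 0, 0.013, -0.42, -0.105, 0, 0, 0, 0.013, -0.42, -0.115, 0, 0, 0, 0.013, -0.42, -0.12, 0, 0, 0, 0.013, -0.42, -0.122, 0, 0, 0, 0.013, -0.42, -0.122, 0, 0, 0])

```text
clock: 16.25
eef_pos: [0.5717, -0.338, 0.1972]
eef_rot: [0.975, 0.222, 0.0, 0.0]
wrist_force: [-0.3, -0.9, -8.7]
opening: 0.0153
```

```bash
python3 -c "
from h import *
S()
handles('top')
im,W,K,T=cloud('scene','s2')
for o in ctrl.spot_point('scene','burner'): print(o['confidence'],ray(K,T,o['at'],.105))
"
```

```text
16.25 [ 0.5717 -0.338   0.1972] [180.   -0.   25.7] J [-0.72  0.4   1.34  0.    1.4   0.41] F [-0.27 -0.86 -8.67] open 0.0153
top 0.84 266 [array([592.8, 328.8]), array([ 17.9, 110.2]), np.float64(62.0)] 0.116
top 0.84 1557 [array([591.4, 328.3]), array([119.4, 124. ]), np.float64(6.5)] 0.082
top 0.77 7 [array([ 577.5, -275.7]), array([ 1.5, 20.5]), np.float64(80.0)] 0.122
```

View pics/s2.png

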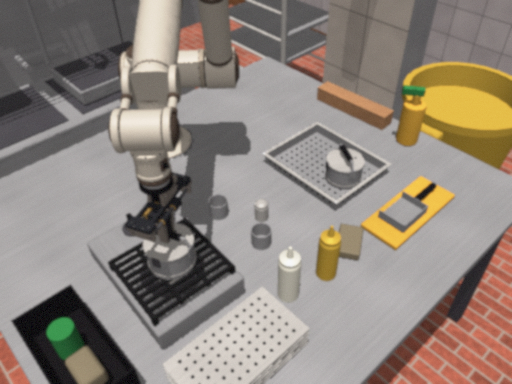

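The scene view shows the pot held over the middle of the grate, around (170,255), and the empty pot in the pan at (345,165). I'll set this one down and let go.

Emit:
drive_tool(targets=[0, 0, -0.005, 0, 0, 0, 0, 0, -0.01, 0, 0, 0, 0, 0, -0.01, 0, 0, 0])

```text
clock: 16.7
eef_pos: [0.5717, -0.3383, 0.1954]
eef_rot: [0.975, 0.222, 0.0, 0.001]
wrist_force: [-3.2, 3.8, 0.9]
opening: 0.0155
```

Emit:
drive_tool(targets=[0, 0, 0, 0, 0, 0, 0, 0, 0, 0, 0, 0, 0, 0, 0, 0, 0, 0, 0, 0, 0, 0, 0, 0, 0, 0, 0, 0, 0, 0, 0, 0, 0, 0, 0, 0, 0, 0, 0.1, 0, 0, 0, 0, 0, 0.2, 0, 0, 0, 0, 0, 0.3, 0, 0, 0, -0.1, 0, 0.3, 0, 0, 0, -0.2, 0, 0.3, 0, 0, -0.05, -0.35, 0, 0.3, 0, 0, -0.1, -0.48, 0, 0.3, 0, 0, -0.2, -0.6, 0, 0.2, 0, 0, -0.28, -0.67, 0.01, 0.1, 0, 0, -0.29, -0.67, 0.01, 0, 0, 0, -0.29, -0.67, 0.01, -0.1, 0, 0, -0.29, -0.67, 0.01, -0.1, 0, 0, -0.29, -0.67, 0.01, -0.1, 0, 0, -0.29], claw=0)

```text
clock: 18.28
eef_pos: [0.3698, -0.3344, 0.1629]
eef_rot: [1.0, -0.004, -0.001, -0.001]
wrist_force: [-0.5, -0.4, -0.1]
opening: 0.0458
```

```bash
python3 -c "
from h import *
S()
K,T=cam('wrist'); im,W,K,T=cloud('wrist','w3')
m=(W[...,2]>.108)&(W[...,2]<.125)&(abs(W[...,0]-.371)<.05)&(abs(W[...,1]+.336)<.05)
w=W[m]; print(len(w), len(w)>5 and cv2.minAreaRect(w[:,:2].astype(np.float32)*1000))
im,W,K,T=cloud('top')
b=(W[...,0]>.45)&(W[...,0]<.7)&(W[...,1]>-.5)&(W[...,1]<-.2)
for lo,hi in((.2,.23),(.175,.19),(.098,.108)):
    w=W[b&(W[...,2]>lo)&(W[...,2]<hi)]; print(lo,len(w),len(w)>5 and (cv2.minAreaRect(w[:,:2].astype(np.float32)*1000),np.percentile(w,[.5,99.5],0).round(3)))
"
```

```text
18.28 [ 0.3698 -0.3344  0.1629] [-1.799e+02  1.000e-01 -4.000e-01] J [-0.98  0.01  1.86  0.    1.27  0.6 ] F [-0.53 -0.43 -0.12] open 0.0458
1156 ((372.6610412597656, -338.44403076171875), (13.952592849731445, 45.71993637084961), 87.57024383544922)
0.2 323 (((569.0170288085938, -335.6304016113281), (112.26010131835938, 17.100563049316406), 26.491565704345703), array([[ 0.52 , -0.359,  0.201],
       [ 0.618, -0.31 ,  0.224]]))
0.175 1890 (((569.1056518554688, -336.14837646484375), (124.68630981445312, 124.04012298583984), 65.8355941772461), array([[ 0.51 , -0.396,  0.177],
       [ 0.629, -0.275,  0.189]]))
0.098 3196 (((571.2257690429688, -343.45208740234375), (245.44374084472656, 227.0365447998047), 87.3935775756836), array([[ 0.459, -0.466,  0.098],
       [ 0.685, -0.219,  0.108]]))
```

View pics/w3.png

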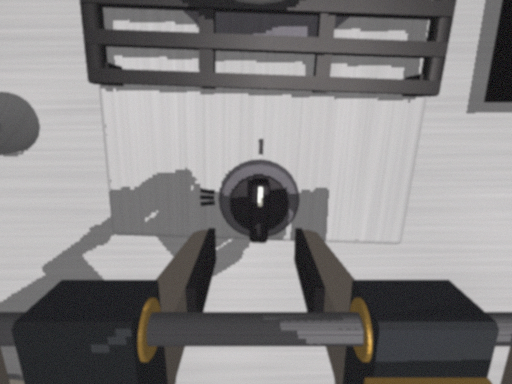

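The knob is at (259,200), aligned with the open jaws. The pot sits within 8 mm of the grate centre. I'll grip the bar next.

Emit:
drive_tool(targets=[0.01, -0.012, -0.06, 0, 0, -0.02, 0.01, -0.012, -0.13, 0, 0, -0.02, 0.01, -0.012, -0.2, 0, 0, -0.02, 0.01, -0.012, -0.22, 0, 0, -0.02, 0.01, -0.012, -0.22, 0, 0, -0.02])

```text
clock: 18.8
eef_pos: [0.3736, -0.3387, 0.0978]
eef_rot: [1.0, -0.019, -0.0, -0.0]
wrist_force: [0.1, -0.2, -0.2]
opening: 0.0462
```

Emit:
drive_tool(targets=[0, 0, 0, 0, 0, 0, 0, 0, 0, 0, 0, 0, 0, 0, 0, 0, 0, 0, 0, 0, 0, 0, 0, 0, 0, 0, 0, 0, 0, 0, 0, 0, 0, 0, 0, 0, 0, 0, 0, 0, 0, 0, 0, 0, 0, 0, 0, 0], claw=1, squeeze=40)

```text
clock: 19.47
eef_pos: [0.3738, -0.3377, 0.0981]
eef_rot: [1.0, -0.02, 0.0, -0.001]
wrist_force: [0.6, 5.5, 4.1]
opening: 0.0136
```

Emit:
drive_tool(targets=[0, 0, -0.015, 0, 0, 0, 0, 0, -0.03, 0, 0, 0, 0, 0, -0.03, 0, 0, 0, 0, 0, -0.03, 0, 0, 0])

```text
clock: 19.8
eef_pos: [0.3739, -0.3378, 0.0905]
eef_rot: [1.0, -0.019, 0.0, -0.001]
wrist_force: [-1.8, 9.9, 15.0]
opening: 0.0136
```

```bash
python3 -c "
from h import *
S()"
```

```text
19.8 [ 0.3739 -0.3378  0.0905] [-179.9   -0.    -2.2] J [-0.98  0.11  1.91  0.    1.12  0.63] F [-1.78  9.94 14.96] open 0.0136
```

Pushed in about 8 mm at 15 N. I'll turn it next.

Emit:
drive_tool(targets=[0, 0.003, -0.002, 0, 0, 0.07, 0, 0.003, -0.002, 0, 0, 0.14, 0, 0.003, -0.002, 0, 0, 0.21, 0, 0.003, -0.002, 0, 0, 0.28, 0, 0.003, -0.002, 0, 0, 0.35, 0, 0.003, -0.002, 0, 0, 0.42, 0, 0.003, -0.002, 0, 0, 0.49, 0, 0.003, -0.002, 0, 0, 0.56, 0, 0.003, -0.002, 0, 0, 0.63, 0, 0.003, -0.002, 0, 0, 0.7, 0, 0.003, -0.002, 0, 0, 0.77, 0, 0.003, -0.002, 0, 0, 0.84, 0, 0.003, -0.002, 0, 0, 0.91, 0, 0.003, -0.002, 0, 0, 0.97, 0, 0.003, -0.002, 0, 0, 1, 0, 0.003, -0.002, 0, 0, 1, 0, 0.003, -0.002, 0, 0, 1])

```text
clock: 21.22
eef_pos: [0.3724, -0.3361, 0.0904]
eef_rot: [0.721, 0.693, 0.0, -0.003]
wrist_force: [-9.8, 13.1, 24.1]
opening: 0.0136
```

```bash
python3 -c "
from h import *
S();print(ctrl.sense()['ft_torque'])"
```

```text
21.22 [ 0.3724 -0.3361  0.0904] [-179.8   -0.3   87.8] J [-0.98  0.11  1.91 -0.    1.13 -0.94] F [-9.81 13.08 24.07] open 0.0136
[ 2.48405027  1.66518172 -0.09501627]
```

Emit:
drive_tool(targets=[0, 0, 0.015, 0, 0, 0, 0, 0, 0.028, 0, 0, 0, 0, 0, 0.028, 0, 0, 0])

```text
clock: 21.47
eef_pos: [0.3723, -0.3359, 0.0968]
eef_rot: [0.721, 0.693, 0.0, -0.003]
wrist_force: [-3.6, 6.3, 5.2]
opening: 0.0137
```

Emit:
drive_tool(targets=[0, 0, 0, 0, 0, 0, 0, 0, 0, 0, 0, 0, 0, 0, 0, 0, 0, 0, 0, 0, 0, 0, 0, 0, 0, 0, 0, 0, 0, 0, 0, 0, 0, 0, 0, 0, 0, 0, 0.12, 0, 0, 0, 0, 0, 0.26, 0, 0, 0, 0, 0, 0.33, 0, 0, 0, 0, 0, 0.33, 0, 0, 0], claw=0)

```text
clock: 22.3
eef_pos: [0.3755, -0.341, 0.2017]
eef_rot: [0.721, 0.693, -0.001, 0.006]
wrist_force: [0.1, 0.2, 0.4]
opening: 0.0459
```

```bash
python3 -c "
from h import *
S()
im,W,K,T=cloud('wrist')
m=(W[...,2]>.108)&(W[...,2]<.125)&(abs(W[...,0]-.371)<.05)&(abs(W[...,1]+.336)<.05)
w=W[m]; print(len(w), len(w)>5 and (cv2.minAreaRect(w[:,:2].astype(np.float32)*1000),np.median(w[:,2])))
im,W,K,T=cloud('top')
for o in ctrl.outline_of('top','cup_1'):
    w=W[o['pixels']]; w=w[(w[:,2]>.045)&(w[:,2]<.065)]
    if len(w)>5: print(o['confidence'],len(w),cv2.minEnclosingCircle(w[:,:2].astype(np.float32)*1000))
for o in ctrl.outline_of('top','shaker'):
    w=W[o['pixels']]; print('sh',o['confidence'],np.nanmedian(w,0).round(3))
"
```

```text
22.3 [ 0.3755 -0.341   0.2017] [179.6   0.5  87.8] J [-0.98 -0.02  1.81 -0.    1.34 -0.94] F [0.1  0.17 0.42] open 0.0459
838 (((372.1600036621094, -338.31005859375), (45.11905288696289, 12.955495834350586), 87.84313201904297), np.float64(0.11616759612751257))
0.91 91 ((611.3958129882812, -65.44007873535156), 29.828935623168945)
0.7 83 ((432.5296325683594, -79.52290344238281), 29.751527786254883)
```

The knob reads 90° and has sprung out. Next is the near cup.

Emit:
drive_tool(targets=[0.05, 0.1, 0, 0, 0, 0, 0.1, 0.25, 0, 0, 0, 0, 0.15, 0.4, 0, 0, 0, 0, 0.2, 0.55, 0, 0, 0, 0, 0.2, 0.7, -0.05, 0, 0, 0, 0.2, 0.8, -0.15, 0, 0, 0, 0.2, 0.86, -0.27, 0, 0, 0, 0.2, 0.86, -0.27, 0, 0, 0, 0.2, 0.86, -0.27, 0, 0, 0, 0.2, 0.86, -0.27, 0, 0, 0], claw=-0.9)

```text
clock: 23.33
eef_pos: [0.432, -0.0791, 0.1128]
eef_rot: [0.72, 0.694, -0.001, -0.002]
wrist_force: [0.2, -0.0, 0.4]
opening: 0.0876
```

```bash
cat >> h.py <<'E'
def cups(c):
    im,W,K,T=cloud(c)
    for o in ctrl.outline_of(c,"cup_1"):
        w=W[o["pixels"]]; w=w[(w[:,2]>.045)&(w[:,2]<.07)]
        if len(w)>5:
            q=cv2.minEnclosingCircle(w[:,:2].astype(np.float32)*1000); print(c,round(o["confidence"],2),len(w),np.round(q[0],1),round(q[1],1))
E
python3 -c "
from h import *
S();cups('wrist')"
```

```text
23.33 [ 0.432  -0.0791  0.1128] [-1.798e+02 -1.000e-01  8.780e+01] J [-0.46 -0.09  2.06 -0.    1.17 -0.42] F [ 0.19 -0.04  0.44] open 0.0876
wrist 0.9 1314 [613.1 -69.6] 30.2
wrist 0.68 1334 [434.1 -84.3] 30.3
```

Emit:
drive_tool(targets=[0.005, -0.01, -0.1, 0, 0, 0, 0.005, -0.01, -0.2, 0, 0, 0, 0.005, -0.01, -0.27, 0, 0, 0, 0.005, -0.01, -0.293, 0, 0, 0, 0.005, -0.01, -0.293, 0, 0, 0])

```text
clock: 23.85
eef_pos: [0.4343, -0.0835, 0.0259]
eef_rot: [0.721, 0.693, -0.0, -0.001]
wrist_force: [0.5, 0.4, -0.0]
opening: 0.0869
```

Emit:
drive_tool(targets=[0, 0, 0, 0, 0, 0, 0, 0, 0, 0, 0, 0, 0, 0, 0, 0, 0, 0, 0, 0, 0, 0, 0, 0, 0, 0, 0, 0, 0, 0, 0, 0, 0, 0, 0, 0, 0, 0, 0, 0, 0, 0], claw=1, squeeze=15)

```text
clock: 24.43
eef_pos: [0.4356, -0.0833, 0.0276]
eef_rot: [0.721, 0.693, 0.0, 0.001]
wrist_force: [-2.0, -0.9, 6.6]
opening: 0.0595
```

Emit:
drive_tool(targets=[0, 0, 0.1, 0, 0, 0, 0, 0, 0.23, 0, 0, 0, 0, 0, 0.36, 0, 0, 0, 0, 0, 0.47, 0, 0, 0, 0, 0.1, 0.5, 0, 0, 0, 0, 0.23, 0.5, 0, 0, 0, 0, 0.36, 0.5, 0, 0, 0, 0, 0.5, 0.5, 0, 0, 0, 0, 0.63, 0.5, 0, 0, 0, 0, 0.76, 0.5, 0, 0, 0, 0, 0.9, 0.5, 0, 0, 0, 0, 1, 0.5, 0, 0, 0, 0, 1, 0.5, 0, 0, 0])

```text
clock: 25.52
eef_pos: [0.4339, 0.2219, 0.1765]
eef_rot: [0.719, 0.695, 0.001, -0.001]
wrist_force: [-0.7, -0.5, -1.3]
opening: 0.0596
```

```bash
python3 -c "
from h import *
S()"
```

```text
25.52 [0.4339 0.2219 0.1765] [-1.80e+02 -1.00e-01  8.81e+01] J [ 0.22 -0.04  1.88  0.    1.3   0.26] F [-0.68 -0.54 -1.26] open 0.0596
```

Emit:
drive_tool(targets=[-0.013, 0.13, 0, 0, 0, 0, -0.013, 0.26, 0, 0, 0, 0, -0.013, 0.39, 0, 0, 0, 0, -0.013, 0.52, 0, 0, 0, 0, -0.013, 0.573, 0, 0, 0, 0, -0.013, 0.573, -0.1, 0, 0, 0, -0.013, 0.573, -0.22, 0, 0, 0, -0.013, 0.573, -0.34, 0, 0, 0, -0.013, 0.573, -0.42, 0, 0, 0, -0.013, 0.573, -0.46, 0, 0, 0, -0.013, 0.573, -0.48, 0, 0, 0, -0.013, 0.573, -0.485, 0, 0, 0, -0.013, 0.573, -0.485, 0, 0, 0])

```text
clock: 26.6
eef_pos: [0.4319, 0.3894, 0.0321]
eef_rot: [0.721, 0.693, 0.001, 0.0]
wrist_force: [0.6, 0.0, -0.7]
opening: 0.0594
```

```bash
python3 -c "
from h import *
S()"
```

```text
26.6 [0.4319 0.3894 0.0321] [ 1.799e+02 -1.000e-01  8.780e+01] J [ 0.53  0.38  1.72 -0.    1.04  0.57] F [ 0.59  0.02 -0.68] open 0.0594
```

Emit:
drive_tool(targets=[0, 0, -0.004, 0, 0, 0, 0, 0, -0.004, 0, 0, 0, 0, 0, -0.004, 0, 0, 0, 0, 0, -0.004, 0, 0, 0, 0, 0, 0.05, 0, 0, 0, 0, 0, 0.15, 0, 0, 0, 0, 0, 0.28, 0, 0, 0, 0, 0, 0.4, 0, 0, 0, 0, 0, 0.5, 0, 0, 0], claw=-0.65)

```text
clock: 27.35
eef_pos: [0.4315, 0.3894, 0.1843]
eef_rot: [0.721, 0.693, 0.001, 0.0]
wrist_force: [-0.1, 0.7, 0.3]
opening: 0.0758
```

Emit:
drive_tool(targets=[0, -0.13, 0, 0, 0, 0, 0, -0.26, 0, 0, 0, 0, 0, -0.39, 0, 0, 0, 0, 0, -0.52, 0, 0, 0, 0, 0.05, -0.65, 0, 0, 0, 0, 0.15, -0.76, 0, 0, 0, 0, 0.25, -0.87, 0, 0, 0, 0, 0.33, -0.98, 0, 0, 0, 0, 0.4, -1, 0, 0, 0, 0], claw=-0.9)

```text
clock: 28.1
eef_pos: [0.5524, 0.0847, 0.1815]
eef_rot: [0.722, 0.692, -0.0, 0.001]
wrist_force: [0.3, 0.4, 1.2]
opening: 0.087
```

Emit:
drive_tool(targets=[0.05, -0.11, 0, 0, 0, 0, 0.1, -0.23, 0, 0, 0, 0, 0.15, -0.35, 0, 0, 0, 0, 0.2, -0.48, 0, 0, 0, 0, 0.2, -0.52, 0, 0, 0, 0, 0.2, -0.52, -0.1, 0, 0, 0, 0.2, -0.52, -0.18, 0, 0, 0, 0.2, -0.52, -0.18, 0, 0, 0])

```text
clock: 28.77
eef_pos: [0.6072, -0.0661, 0.1216]
eef_rot: [0.721, 0.693, -0.002, -0.004]
wrist_force: [-0.3, 0.3, -0.3]
opening: 0.087
```

```bash
python3 -c "
from h import *
S();cups('wrist');cups('top')"
```

```text
28.77 [ 0.6072 -0.0661  0.1216] [-179.5   -0.2   87.7] J [-0.31  0.34  1.57  0.    1.24 -0.27] F [-0.34  0.26 -0.33] open 0.087
top 0.72 149 [430.  391.2] 30.4
```

```bash
python3 -c "
from h import *
S();im,W,K,T=cloud('wrist','w5')
w=W[(W[...,2]>.048)&(W[...,2]<.058)&(abs(W[...,0]-.61)<.08)&(abs(W[...,1]+.067)<.08)];print(len(w),len(w)>5 and cv2.minEnclosingCircle(w[:,:2].astype(np.float32)*1000))"
```

```text
28.97 [ 0.612  -0.0668  0.1291] [179.8   0.   87.8] J [-0.3   0.33  1.56  0.    1.24 -0.27] F [ 0.13 -0.11  0.95] open 0.0871
1253 ((592.446533203125, -41.099483489990234), 65.39535522460938)
```

View pics/w5.png

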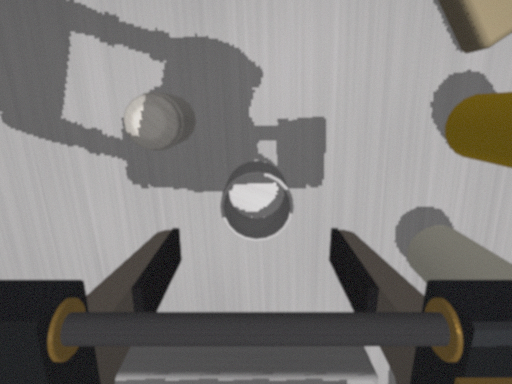

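The wrist view shows the cup upright at (257,200), centred between the jaws. The shaker is clear at (153,120).

Emit:
drive_tool(targets=[0.003, -0.005, -0.1, 0, 0, 0, 0.003, -0.005, -0.2, 0, 0, 0, 0.003, -0.005, -0.3, 0, 0, 0, 0.003, -0.005, -0.34, 0, 0, 0, 0.003, -0.005, -0.34, 0, 0, 0, 0.003, -0.005, -0.34, 0, 0, 0])

```text
clock: 29.52
eef_pos: [0.6126, -0.0685, 0.0263]
eef_rot: [0.721, 0.693, 0.0, 0.001]
wrist_force: [-0.8, 0.1, -0.1]
opening: 0.0871
```

Emit:
drive_tool(targets=[0, 0, 0, 0, 0, 0, 0, 0, 0, 0, 0, 0, 0, 0, 0, 0, 0, 0, 0, 0, 0, 0, 0, 0, 0, 0, 0, 0, 0, 0, 0, 0, 0, 0, 0, 0, 0, 0, 0, 0, 0, 0], claw=1, squeeze=15)

```text
clock: 30.1
eef_pos: [0.6127, -0.0687, 0.0261]
eef_rot: [0.721, 0.693, 0.0, 0.001]
wrist_force: [0.7, 0.7, 5.7]
opening: 0.0585
```

Emit:
drive_tool(targets=[0, 0, 0.1, 0, 0, 0, 0, 0, 0.23, 0, 0, 0, 0, 0, 0.36, 0, 0, 0, 0, 0, 0.47, 0, 0, 0, 0, 0.1, 0.5, 0, 0, 0, -0.05, 0.2, 0.5, 0, 0, 0, -0.1, 0.3, 0.5, 0, 0, 0, -0.15, 0.42, 0.5, 0, 0, 0, -0.23, 0.52, 0.5, 0, 0, 0, -0.31, 0.62, 0.5, 0, 0, 0, -0.4, 0.7, 0.5, 0, 0, 0, -0.5, 0.78, 0.5, 0, 0, 0, -0.6, 0.85, 0.5, 0, 0, 0, -0.6, 0.92, 0.5, 0, 0, 0, -0.6, 0.92, 0.5, 0, 0, 0])

```text
clock: 31.35
eef_pos: [0.4295, 0.2101, 0.1742]
eef_rot: [0.719, 0.695, -0.0, -0.001]
wrist_force: [0.7, 0.4, -0.8]
opening: 0.0586
```

```bash
python3 -c "
from h import *
S()"
```

```text
31.35 [0.4295 0.2101 0.1742] [-1.799e+02 -1.000e-01  8.800e+01] J [ 0.2  -0.06  1.91  0.    1.3   0.24] F [ 0.66  0.36 -0.76] open 0.0586
```

Emit:
drive_tool(targets=[-0.01, 0.12, 0, 0, 0, 0, -0.01, 0.192, 0, 0, 0, 0, -0.01, 0.192, -0.1, 0, 0, 0, -0.01, 0.192, -0.22, 0, 0, 0, -0.01, 0.192, -0.34, 0, 0, 0, -0.01, 0.192, -0.42, 0, 0, 0, -0.01, 0.192, -0.46, 0, 0, 0, -0.01, 0.192, -0.48, 0, 0, 0, -0.01, 0.192, -0.488, 0, 0, 0, -0.01, 0.192, -0.488, 0, 0, 0, -0.01, 0.192, -0.488, 0, 0, 0])

```text
clock: 32.27
eef_pos: [0.4297, 0.2648, 0.029]
eef_rot: [0.721, 0.693, 0.0, 0.0]
wrist_force: [-0.4, 0.5, -0.5]
opening: 0.0583
```

Emit:
drive_tool(targets=[0, 0, 0, 0, 0, 0, 0, 0, 0, 0, 0, 0, 0, 0, 0, 0, 0, 0, 0, 0, 0, 0, 0, 0, 0, 0, 0.05, 0, 0, 0, 0, 0, 0.15, 0, 0, 0, 0, 0, 0.28, 0, 0, 0, 0, 0, 0.4, 0, 0, 0, 0, 0, 0.6, 0, 0, 0, 0, 0, 0.7, 0, 0, 0, 0, -0.13, 0.7, 0, 0, 0, 0, -0.26, 0.7, 0, 0, 0, 0, -0.39, 0.7, 0, 0, 0, 0, -0.52, 0.7, 0, 0, 0, 0, -0.65, 0.7, 0, 0, 0, -0.05, -0.78, 0.7, 0, 0, 0, -0.1, -0.9, 0.7, 0, 0, 0, -0.1, -0.9, 0.7, 0, 0, 0], claw=-0.65)

```text
clock: 33.77
eef_pos: [0.3973, -0.0102, 0.2387]
eef_rot: [0.724, 0.69, -0.001, 0.001]
wrist_force: [0.7, 0.5, -0.2]
opening: 0.0761
```

```bash
python3 -c "
from h import *
S();cups('top');handles('top')
im,W,K,T=cloud('top','t9'); cv2.imwrite('pics/t9b.png',cv2.resize(im[:,:,::-1],(800,600)))
b=(W[...,0]>.45)&(W[...,0]<.7)&(W[...,1]>-.5)&(W[...,1]<-.2)&(W[...,2]>.175)&(W[...,2]<.19); w=W[b]; print(cv2.minAreaRect(w[:,:2].astype(np.float32)*1000))
b=(W[...,0]>.32)&(W[...,0]<.42)&(W[...,1]>-.38)&(W[...,1]<-.3)&(W[...,2]>.107)&(W[...,2]<.125); w=W[b]; print(cv2.minAreaRect(w[:,:2].astype(np.float32)*1000),np.median(w[:,2]))
"
```

```text
33.77 [ 0.3973 -0.0102  0.2387] [-180.     0.2   87.3] J [-0.33 -0.35  2.02 -0.    1.47 -0.28] F [ 0.68  0.49 -0.15] open 0.0761
top 0.97 117 [427.9 266.9] 29.9
top 0.65 152 [430.5 391.2] 30.7
top 0.79 98 [array([ 584.3, -340.3]), array([111.3, 151.7]), np.float64(54.1)] 0.12
top 0.69 274 [array([565.4, 354.9]), array([ 18.6, 110.7]), np.float64(62.5)] 0.115
top 0.69 1572 [array([564.8, 354.8]), array([122.2, 122. ]), np.float64(89.0)] 0.082
((569.6170043945312, -335.7430114746094), (124.11822509765625, 124.24475860595703), 62.83735656738281)
((372.0109558105469, -334.35699462890625), (45.03389358520508, 12.336075782775879), 88.78853607177734) 0.11634931625334888
```

View pics/t9b.png

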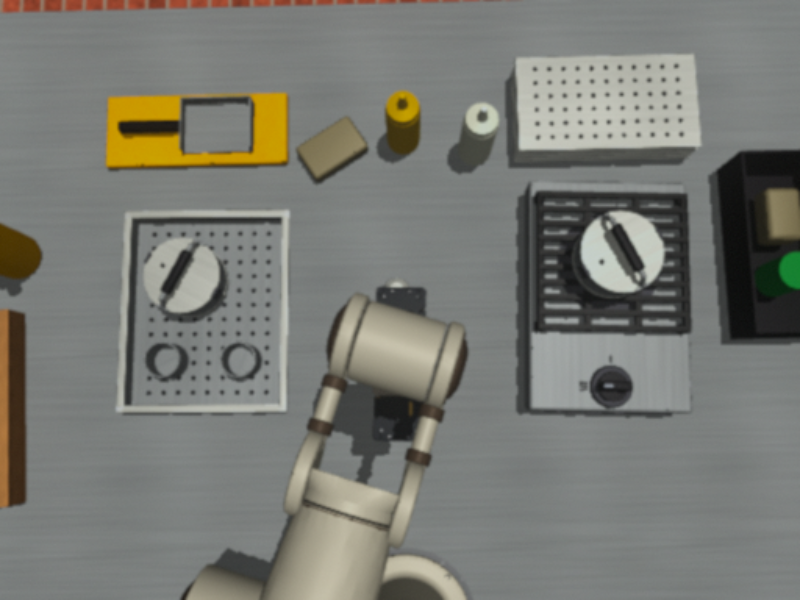

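The final top view shows the empty pot and both cups upright in the pan at (182,275), (166,362) and (241,361). The heavy pot is on the grate at (620,250) and the knob bar is turned at (611,386). The empty pot got knocked about 4 cm inside the pan but is still well within its limits. I'll hand in.

```bash
python3 -c "
from h import *
print(ctrl.job_done());S()"
```

```text
the job is handed in; nothing more can be done
None
the job is handed in; nothing more can be done
```

The gravy pot is on the burner with the knob at full flame, and the empty pot and both cups are in the pan. I handed the job in at about 34 s of the 210 s; no verdict was reported.

- **Choosing the pot:** I lifted both. The near pot pulled about 8.9 N and the far one about 3.6 N, so the near one is the gravy. It stood on the counter while the far one was up, and the far one then went into the pan.
- **Burner:** The gravy pot stands about 8 mm from the grate centre as I measured it, within the 30 mm allowed. After letting it go I pushed the knob in and turned it about 90°. It has sprung back out, with its top at 116 mm.
- **Cups:** Only two were present, both on the counter. They stand upright in the pan, about 84 mm from its centre along x and 61–63 mm along y.

**What went wrong or disagreed:**
- My first grasp of the near pot lifted before the fingers had closed, so I repeated it.
- The empty pot was later knocked about 4 cm inside the pan, from (592, 328) mm to (565, 355) mm. It is still upright and well inside its limits.
- The camera estimates of cup positions differed by 2–5 mm.
- At the end the arm partly hid the shaker. It was upright in the last wrist view that showed it, and only its top edge showed in the final picture.

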